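# Park the focus and lift the microscope head off its ball

### The job

The slide under the small swing-head microscope is to be changed. First turn the focus dial on top of the head until its white pointer stands at the long park mark at the front, so that the objective is drawn up from the glass; only then squeeze the spring latch at the front of the head to free it from its ball, lift the head about 30 degrees and finish while still holding it up there in the gripper, with the dial still parked. Do not disturb the small things standing around.

Things in the scene. Friction and masses are not known exactly. Their poses are not given: they have to be found in the camera images.
- focus_dial (a joint): Black knurled dial, vertical axis, 39 mm in diameter, 28 mm high, on the white drum (62 mm) amid the head. Value in rad: 0 = white pointer at the park mark; grows clockwise seen from above. Starts at -1.45 to -0.4 (pointer to the right of it), so turn it clockwise; it can overshoot to 0.6. Stays where left (friction 0.04 N m). Turning clockwise draws up the objective under the drum.
- dial_center (a point): Point on the dial's axis, half-way up the dial (14 mm above the drum's top, about 154 mm above the worktop). The dial can be gripped from above across its diameter in any direction.
- dial_pointer (a point): Outer end of the white pointer line, on the top rim of the dial, 19.5 mm from its axis.
- park_mark (a point): The long black park mark on the drum's top, 26 mm from the dial's axis toward the front of the head; the other scale marks are short.
- latch (a joint): Spring latch under the head's front end: a steel keyhole plate whose narrow slot holds the ball. Value in m: 0 = closed, grows to 0.011 (stop) as its tab is squeezed toward the head; the ball is free from 0.0065. Spring: 5 N closed, 10.5 N at the stop; it closes when let go. While closed, the head cannot be lifted.
- latch_tab (a point): Centre of the outer face of the latch's upright round black ribbed tab (24 mm in diameter), on a coil spring at the left side of the head's front end (head's +y); it moves 11 mm toward the head when squeezed.
- thumb_rest (a point): Centre of the outer face of the fixed round black ribbed thumb rest (24 mm) on the right side of the head's front end, opposite the tab. Over their outer faces tab and rest measure 51 mm with the latch closed, 40 mm squeezed home. Squeeze both together with jaws from above closing along the head's y; the rest does not give way, so centre the jaws on head_grip.
- head_grip (a point): Point inside the head's front end, midway between thumb rest and fully squeezed tab, 188 mm in front of the hinge, 122 mm above the worktop with the head down. The beam here is 32 mm wide, 28 mm high (top 14 mm above this point); the latch plate lies 29 to 34 mm below. Axes: x along the head to the hinge, y to the tab, z up; they turn with the head.
- scope_head (a joint): Hinge of the microscope's swing head (aluminium beam of about 0.5 kg with drum, dial, latch). Value in rad: 0 = down on its ball, grows as the front end is lifted, stop at 1.0. No stay: let go, it falls back. About 3 N lift it at the front end.
- head_hinge (a point): Middle of the hinge pin at the back of the microscope, 122 mm above the worktop; the microscope is fixed to the worktop. Axes: x to the back of the microscope, y to its left along the pin, z up. When lifted, the front end moves on a circle about y through this point.
- ball_top (a point): Top of the steel ball (18 mm in diameter) on the post at the front of the microscope, 107 mm above the worktop, 188 mm in front of the hinge.
- slide_box: Closed flat blue slide box, 90x98x35 mm, bystander to the left of the microscope; origin at the centre of its underside.
- oil_dropper: Brown dropper bottle, 34 mm wide, 98 mm high, bystander to the right of the microscope; origin at the centre of its underside.
- petri_1: Petri dish, 63 mm wide, 15 mm high, bystander in front of the microscope; origin at the centre of its underside.
- forceps: Steel forceps lying on the worktop, 130 mm long, bystander; origin at the centre of its underside.
- timer: White bench timer, 66x62x18 mm, bystander; origin at the centre of its underside.

How it is judged:
On the way, in this order (a step that is already met when the one before it is completed fails the run):
1. the focus dial stands at the park mark (within 0.12 rad) with the head still down (value of joint focus_dial between -0.12 and 0.12 rad and value of joint scope_head below 0.03 rad), for 0.2 s.
2. the latch is squeezed far enough to free the ball (6.5 mm) with the head still down (value of joint latch above 0.0065 m and value of joint scope_head below 0.03 rad), for 0.1 s.
3. the head is raised in the gripper (value of joint scope_head above 0.35 rad and contact force between the fingers and scope_head above 1.5 N), for 0.2 s.
At the end, for the whole second after the job is handed in: The head is held still between 0.35 and 0.8 rad (20 to 46 degrees) above its seat by the gripper's fingers (contact force over 1.5 N), and the focus dial is within 0.15 rad of its park mark (all of step 3 and value of joint scope_head below 0.8 rad and velocity of joint scope_head between -0.1 and 0.1 rad/s and value of joint focus_dial between -0.15 and 0.15 rad); the arm keeps its last pose, push and grip.
It fails at once if the head is lifted (over 0.05 rad) with the focus not parked (over 0.2 rad from the mark): the objective drags on the slide (value of joint scope_head above 0.05 rad and (value of joint focus_dial below -0.2 rad or value of joint focus_dial above 0.2 rad)).
It fails at once if a bystander is moved by more than 30 mm (distance of any of slide_box, oil_dropper, petri_1, forceps, timer from where it was at the start of the episode above 0.03 m).
It also fails if it takes over 42 s, if anything falls off the work surface, if the arm or the gripper's body presses on something with over 40 N, if the wrist force passes 120 N, or if a joint passes its speed limit or range.

### The arm

A 6-joint arm with a two-finger parallel gripper is mounted at the origin on a cart in front of the work surface, level with it; the furniture and walls round the work are solid. World frame = base frame: x ahead of the robot, y to its left, z up, the work surface at z = 0. Lengths are in m, angles in rad, forces in N, time in s.
With the tool pointing down it reaches from about 0.225 to 0.875 m from the base axis. Payload 3.4 kg.
Tool frame: the origin (TCP) lies between the finger pads; the fingertips stand 8 mm ahead of it and the grasp point (between the pads) lies 11 mm behind it; z points along the fingers, y is the line along which they close (so a half turn about z gives the same grasp; the last joint's range is limited). The gripper opens to 85 mm and grips with 20 to 120 N. Pads are 22 mm wide; open, the fingers measure 114 mm over their backs; the gripper's body (76 mm by 85 mm) begins 54 mm behind the grasp point. The pads swing forward as they close: fully open they stand 13 mm farther back than shut.
Start: joints at [1.094, 0.276, 1.505, -0, 1.361, -0.121], TCP at [0.2, 0.539, 0.239] pointing down, gripper open.
Joint ranges: [-2.89, 2.89], [-0.75, 2.08], [0.22, 2.7], [-1.18, 4.32], [0.11, 2.71], [-2.7, 2.7]. Speed limits (rad/s): [2.57, 2.57, 3.14, 3.14, 3.14, 3.14].

### API

Orientations are given as a unit quaternion [w, x, y, z].
In Python, from rig import manip gives the robot as it stands.
- The arm moves only by the tool move_arm, never from a script. Its argument "deltas" is a list that holds one entry, the list of rows, each a list of 5 numbers: the shift along the tool's x, y, z normalised to -1 to 1, where 1 is 80 cm, then the turn about the tool's z normalised to -1 to 1, where 1 is 120 degrees, then the closure, from -1 (fully open) to 1 (shut). In form: [[[tx, ty, tz, twist, grip], ...]]. A call has 1 to 12 rows; each row is the pose to reach, as a shift and turn from the pose commanded when the call began, along the tool's axes at that moment; what a row does not reach only later rows make up. A row lasts 1/10 s, in which the tool goes at most 50 mm and 8.59 degrees, less where a joint would pass 70% of its speed; a pose out of reach is approached as far as the arm can. A call with a number of a shift or a turn outside -1 to 1 is refused whole. A call with a gripper value outside its range is refused whole. The fingers move at their own pace and stop on an object; "squeeze" is the grip in N (left out, the last holds). Time passes only in rows, so rows that repeat a pose let the fingers close. It gives the time, the measured TCP pose, the force, the opening and the grip force at its end, in the units of the state.
- manip.get_state(): the state, without advancing time (a new reading comes with each control period).
- manip.get_image(name): name is "scene" or "top" or "wrist"; returns the picture (384x512x3 uint8, red, green, blue); there is no depth.
- manip.camera_params(name): a dict with "fx", "fy", "cx", "cy" (pixels), "R" (3x3) and "t" (3): a world point X has camera coordinates R X + t; the wrist camera has in their place "tool_from_camera" (4x4, takes a point from camera to tool coordinates, whose origin is the TCP and whose axes are the flange's). Camera axes: x right, y down, z forward; pixel columns grow to the right and rows downward; lengths in m; the calibration is good to about 2 mm. A picture is of the moment at which its call begins: read the wrist's pose just before it. camera_params takes no time and is no camera call.
- manip.sign_off(): hands the job in; it is judged then, once.
The state is a dict: "clock": time; "qpos": joint angles; "qd": joint speeds; "effort": joint torques, N m; "position": TCP position; "ee_rot": TCP orientation; "contact_force": force on the tool from outside, world axes, zero at the start; "moment": the same for the moment, N m; "width": finger opening in m; "gripper_force": force on a finger pad.
Only numpy, scipy, OpenCV 4.12 (cv2) and the standard library are available. Lean on these libraries where they do the work, as an engineer would, in place of code of your own. Each camera call takes 0.05 s, during which the arm holds its last target. There are 200 camera calls.

## Working session

There is one attempt and no reset: what is moved stays moved. The work goes in short steps, Python scripts to look and compute and a tool call to move; the robot and the scene stay as the last step left them, time stands still between calls to the robot, and variables do not carry over. Pictures are saved under pics/ and viewed, at most 10 in all, crops included, and the job is handed in when it is done.

Besides the shell and the picture viewer there is one more tool, called as name([rows], argument=value, ...), one row to a line, values as JSON. move_arm: Moves the arm, as the interface text tells. Scaled input: -1 to 1 covers 80 cm each way for a shift and 120 degrees each way for a turn. Its arguments: {"type":"object","properties":{"deltas":{"type":"array","items":{"type":"array","items":{"type":"array","items":{"type":"number","minimum":-1,"maximum":1}}}},"squeeze":{"type":"number"}},"required":["deltas"]}

```bash
ls; mkdir -p pics; cat > h.py <<'E'
import numpy as np, cv2
from rig import manip
def cam(n):
    c=manip.camera_params(n)
    K=np.array([[c['fx'],0,c['cx']],[0,c['fy'],c['cy']],[0,0,1.]])
    if n=='wrist':
        s=manip.get_state(); w,x,y,z=s['ee_rot']
        from scipy.spatial.transform import Rotation as Ro
        T=np.eye(4);T[:3,:3]=Ro.from_quat([x,y,z,w]).as_matrix();T[:3,3]=s['position']
        M=np.linalg.inv(T@np.array(c['tool_from_camera'])); return K,M[:3,:3],M[:3,3]
    return K,np.array(c['R']),np.array(c['t'])
def onplane(C,uv,z):
    K,R,t=C; o=-R.T@t; d=R.T@np.linalg.solve(K,[uv[0],uv[1],1.]); return o+d*(z-o[2])/d[2]
def proj(C,X):
    K,R,t=C; p=K@(R@np.array(X)+t); return p[:2]/p[2]
def shot(n,f):
    C=cam(n); im=manip.get_image(n)[:,:,::-1].copy(); cv2.imwrite('pics/'+f,im); return C,im
E
python3 - <<'E'
from h import *
s=manip.get_state(); print(s)
a=[shot(n,n+'0.png') for n in('top','scene')]
for C,_ in a: print(-C[1].T@C[2],C[0][0,0])
E
```

```text
pics
{'clock': 0.0, 'qpos': array([ 1.09402090e+00,  2.76586479e-01,  1.50613875e+00, -6.77731493e-06,
        1.36069067e+00, -1.21012252e-01]), 'qd': array([ 1.07280694e-03, -1.72544430e-05, -4.18737422e-04, -1.87394067e-03,
        2.96055411e-04, -2.09260863e-04]), 'effort': array([-1.08995348e-04, -4.16774046e+01, -2.45807451e+01, -5.02788298e-04,
        1.12024162e-02, -2.14865054e-05]), 'position': array([0.20005177, 0.53852813, 0.23844231]), 'ee_rot': array([-2.65273670e-04,  1.76944216e-01,  9.84220460e-01, -8.72182349e-04]), 'contact_force': array([ 0.48483886, -0.72914544,  0.06071248]), 'moment': array([-0.06286665, -0.00539706,  0.03424672]), 'gripper_force': 0.0, 'width': 0.0854748958509244}
[0.34733307 0.25015289 0.94504645] 391.55070545058277
[-0.21667541 -0.30771915  0.51984239] 493.959363705945
```

View pics/top0.png

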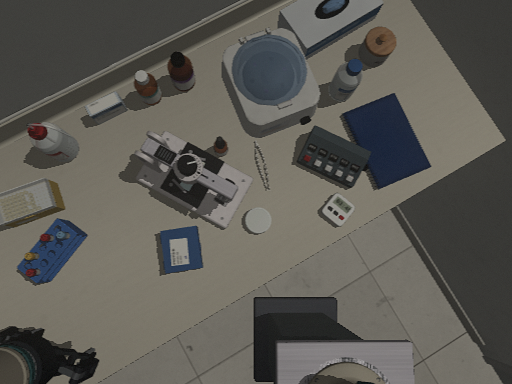

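View pics/scene0.png

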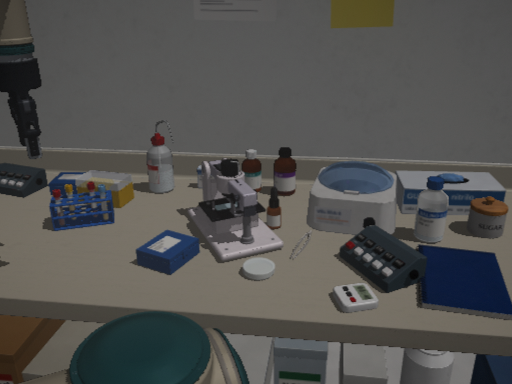

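The top view shows the microscope at about (190,170): hinge near (155,152), dial near (188,166), and the front end near (232,188). I'll enlarge that area.

```bash
python3 - <<'E'
from h import *
im=cv2.imread('pics/top0.png'); cv2.imwrite('pics/c1.png',cv2.resize(im[125:225,130:260],None,fx=6,fy=6,interpolation=cv2.INTER_CUBIC))
C=cam('top')
for uv,z in [((188,165),.168),((155,152),.122),((232,188),.136)]: print(onplane(C,uv,z))
E
```

```text
[0.52865788 0.35122047 0.168     ]
[0.5672858  0.42849329 0.122     ]
[0.48769385 0.26234641 0.136     ]
```

View pics/c1.png

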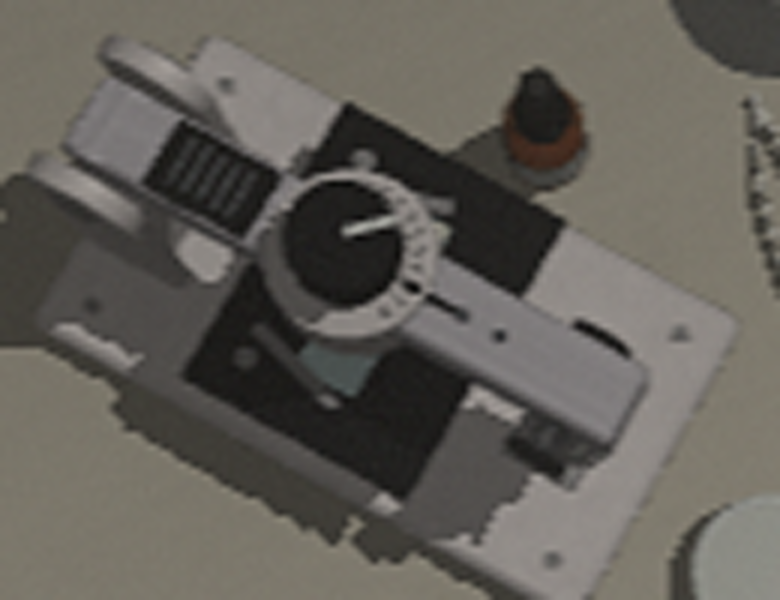

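The pointer runs from crop (345,232) to (410,212), and the park mark is near (410,288). The dial is therefore about 44° short, needing a clockwise turn. Next I'll move over the dial.

move_arm([
  [[-0.06,-0.01,-0.075,0.07,-1],[-0.12,-0.02,-0.075,0.14,-1],[-0.18,-0.03,-0.075,0.21,-1],[-0.24,-0.04,-0.075,0.28,-1],[-0.3,-0.05,-0.075,0.35,-1],[-0.36,-0.06,-0.075,0.43,-1],[-0.42,-0.07,-0.075,0.43,-1],[-0.468,-0.075,-0.075,0.43,-1],[-0.468,-0.075,-0.075,0.43,-1],[-0.468,-0.075,-0.075,0.43,-1],[-0.468,-0.075,-0.075,0.43,-1],[-0.468,-0.075,-0.075,0.43,-1]],
], squeeze=30)

```text
clock: 1.3
position: [0.529, 0.3532, 0.2995]
ee_rot: [-0.0, 0.587, 0.81, -0.0]
contact_force: [-0.3, -0.3, 0.5]
width: 0.0857
gripper_force: 0.0
```

```bash
python3 - <<'E'
from h import *
s=manip.get_state(); print(s['clock'],s['position'],s['ee_rot'],s['qpos'],s['contact_force'])
C,im=shot('wrist','w1.png'); print(-C[1].T@C[2])
for p in [(.53,.352,.168),(.488,.262,.136),(.567,.428,.122)]: print(proj(C,p))
np.savez('w1.npz',K=C[0],R=C[1],t=C[2])
cv2.imwrite('pics/w1b.png',cv2.resize(im,(800,600)))
E
```

```text
1.3 [0.52897366 0.35320803 0.29947486] [-2.50480870e-04  5.86956825e-01  8.09618195e-01 -3.06921180e-05] [4.79169385e-01 3.45562962e-01 1.25594085e+00 4.20625643e-04
 1.54036808e+00 1.62950088e-01] [-0.34899001 -0.27323865  0.46003161]
[0.5057478  0.42287219 0.4334755 ]
[258.45015965 180.60018444]
[200.04996473 232.94957895]
[312.80492128 114.94637196]
```

View pics/w1b.png

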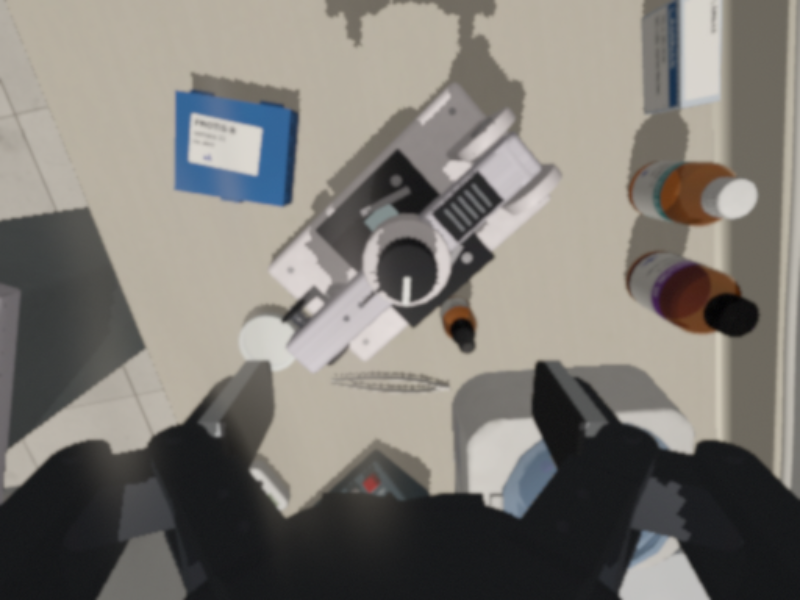

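The wrist view (scaled by 1.5625) shows the dial at (407,262), its pointer tip at (406,303), and the front end at (320,325). I'll measure these properly in both views.

```bash
python3 - <<'E'
from h import *
z=np.load('w1.npz'); W=(z['K'],z['R'],z['t']); T=cam('top')
w=cv2.imread('pics/w1.png'); t=cv2.imread('pics/top0.png')
def blob(im,th,seed,rad):
    g=im.max(2); m=(g<th).astype(np.uint8)
    k=np.zeros_like(m); cv2.circle(k,tuple(map(int,seed)),rad,1,-1); m&=k
    m=cv2.morphologyEx(m,cv2.MORPH_CLOSE,np.ones((5,5)))
    n,l,s,c=cv2.connectedComponentsWithStats(m); i=1+np.argmax(s[1:,4])
    cs,_=cv2.findContours((l==i).astype(np.uint8),cv2.RETR_EXTERNAL,cv2.CHAIN_APPROX_NONE)
    return cv2.minEnclosingCircle(cs[0]),cv2.fitEllipse(cs[0]),s[i]
for n,im,C,sd,r in [('w',w,W,(260,168),24),('t',t,T,(187,165),11)]:
    for th in (50,70):
        c,e,s=blob(im,th,sd,r); print(n,th,c,e,s,onplane(C,c[0],.160),C[0][0,0])
a=cv2.resize(w[130:260,180:350],None,fx=4.5,fy=4.5,interpolation=cv2.INTER_CUBIC)
cv2.imwrite('pics/w1c.png',a)
E
```

```text
w 50 ((261.5, 169.5), 17.902612686157227) ((264.6948547363281, 164.47457885742188), (18.40778923034668, 36.5995979309082), 127.0099868774414) [246 153  32  28 480] [0.53002752 0.3617926  0.16      ] 280.34720492005147
w 70 ((260.7592468261719, 171.5370330810547), 19.731027603149414) ((260.73590087890625, 170.28268432617188), (34.593170166015625, 37.5129280090332), 153.92955017089844) [ 243  152   36   40 1002] [0.52998261 0.35956754 0.16      ] 280.34720492005147
t 50 ((187.0, 165.0), 10.440406799316406) ((186.47776794433594, 165.1078338623047), (18.34029769897461, 20.37625503540039), 152.4434051513672) [177 155  20  21 319] [0.53050442 0.35429416 0.16      ] 391.55070545058277
t 70 ((186.14356994628906, 165.2821807861328), 10.752083778381348) ((186.3603515625, 165.13949584960938), (19.27994728088379, 20.6942081451416), 161.7987060546875) [176 155  21  22 341] [0.52989658 0.35601871 0.16      ] 391.55070545058277
```

View pics/w1c.png

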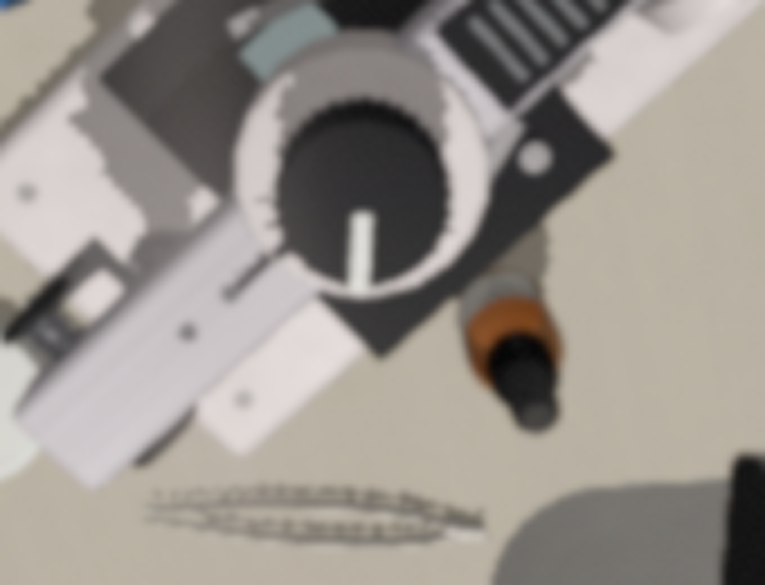

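The enlarged view shows the dial's top face centred near crop (364,203), with the pointer tip at (359,290). The beam axis runs through the front mid (53,453), the screw (187,332) and the slot (246,278). The tab is at (75,300) and the rest at (165,435).

```bash
python3 - <<'E'
from h import *
z=np.load('w1.npz'); W=(z['K'],z['R'],z['t']); T=cam('top')
fw=lambda p,h: onplane(W,(p[0]/4.5+180-.4,p[1]/4.5+130-.4),h)
ft=lambda p,h: onplane(T,(p[0]/6+130-.4,p[1]/6+125-.4),h)
def rep(n,f,dc,pt,ax):
    D=f(dc,.168);P=f(pt,.168);A=np.array([f(a,.136) for a in ax])[:,:2]
    d=A[-1]-A[0]; 
    print(n,'dial',D,'r',np.linalg.norm(P-D),'axis',np.degrees(np.arctan2(d[1],d[0])),A.tolist(),'ptr',np.degrees(np.arctan2(*(P-D)[[1,0]])))
    u=d/np.linalg.norm(d);v=D[:2]-A[0]; print('along',v@u,'off',u[0]*v[1]-u[1]*v[0])
rep('w',fw,(364,203),(359,290),[(53,453),(187,332),(246,278)])
rep('t',ft,(343,243),(408,215),[(627,413),(498,337),(440,301)])
for p,q in [((75,300),(165,435))]: print(fw(p,.122),fw(q,.122))
print(fw((15,418),.136)-fw((92,488),.136))
E
```

```text
w dial [0.53002675 0.35830454 0.168     ] r 0.019949213911169602 axis 61.12045247214825 [[0.477537558080486, 0.26218124085265415], [0.5012404391931823, 0.3049588002891247], [0.5111952608730311, 0.3232035381312981]] ptr -74.87789899309017
along 0.10951981094984778 off 0.0004631768042165432
t dial [0.52842598 0.35369672 0.168     ] r 0.023759880500430562 axis 59.18362655027262 [[0.47620190912732896, 0.25785169319493495], [0.5027689501950282, 0.30313433492112146], [0.5154234823596189, 0.32360376548852754]] ptr -65.34255535464584
along 0.10906679014075744 off 0.004249546185818284
[0.47081313 0.29886023 0.122     ] [0.50356315 0.26916796 0.122     ]
[-0.02383091  0.01305304  0.        ]
```

Both views agree. The dial is at about (0.5295, 0.357), the axis is about 61°, and the pointer must turn 44° clockwise. I'll descend and grip the dial.

move_arm([
  [[0.005,0.002,0.06,0,-1],[0.005,0.002,0.11,0,-1],[0.005,0.002,0.15,0,-1],[0.005,0.002,0.184,0,-1],[0.005,0.002,0.184,0,-1],[0.005,0.002,0.184,0,1],[0.005,0.002,0.184,0,1],[0.005,0.002,0.184,0,1],[0.005,0.002,0.184,0,1],[0.005,0.002,0.184,0,1],[0.005,0.002,0.184,0,1],[0.005,0.002,0.184,0,1]],
], squeeze=30)

```text
clock: 2.55
position: [0.5306, 0.357, 0.1545]
ee_rot: [0.0, 0.588, 0.809, 0.001]
contact_force: [-2.9, -0.0, 4.1]
width: 0.038
gripper_force: 30.2
```

move_arm([
  [[0,0,0,0.06,1],[0,0,0,0.12,1],[0,0,0,0.18,1],[0,0,0,0.24,1],[0,0,0,0.3,1],[0,0,0,0.34,1],[0,0,0,0.367,1],[0,0,0,0.367,1],[0,0,0,0.367,1],[0,0,0,0.367,1]],
])

```text
clock: 3.55
position: [0.5315, 0.357, 0.1545]
ee_rot: [0.0, 0.848, 0.53, 0.002]
contact_force: [0.2, -1.8, 5.9]
width: 0.0379
gripper_force: 30.3
```

```bash
python3 - <<'E'
from h import *
C,im=shot('wrist','w2.png'); C2,im2=shot('top','t2.png')
print(proj(C,(.5295,.357,.168)),proj(C2,(.5295,.357,.168)))
a=cv2.resize(im[100:300,130:390],(780,600),interpolation=cv2.INTER_CUBIC); cv2.imwrite('pics/w2b.png',a)
E
```

```text
[256.81936595 258.81330776] [185.14023995 164.56582515]
```

View pics/w2b.png

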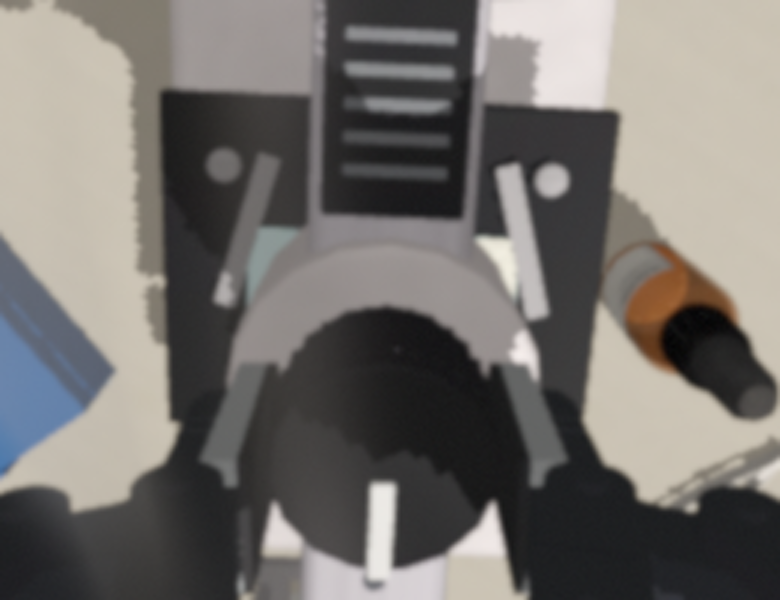

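The pointer, running (384,485) to (378,583), lines up with the park mark and the beam axis. I'll release, rise and check.

move_arm([
  [[0,0,0,0,-1],[0,0,0,0,-1],[0,0,0,0,-1],[0,0,0,0,-1],[0,0,-0.04,0,-1],[0,0,-0.09,0,-1],[0,0,-0.13,0,-1],[0,0,-0.15,0.025,-1],[0,0,-0.15,0.025,-1],[0,0,-0.15,0.025,-1]],
])

```text
clock: 4.65
position: [0.5304, 0.3565, 0.2714]
ee_rot: [-0.0, 0.861, 0.508, -0.0]
contact_force: [-0.7, 0.4, 1.4]
width: 0.0856
gripper_force: 0.0
```

```bash
python3 - <<'E'
from h import *
s=manip.get_state(); print(s['position'],s['ee_rot'])
C,im=shot('wrist','w3.png'); np.savez('w3.npz',K=C[0],R=C[1],t=C[2])
print(proj(C,(.5295,.357,.168)),proj(C,(.4885,.283,.122)))
a=cv2.resize(im[140:290,160:360],(800,600),interpolation=cv2.INTER_CUBIC); cv2.imwrite('pics/w3b.png',a)
E
```

```text
[0.53036914 0.35648645 0.27142253] [-4.69021495e-05  8.61470477e-01  5.07807522e-01 -3.67892950e-04]
[258.07705785 186.53320888] [257.90871394 246.30942655]
```

View pics/w3b.png

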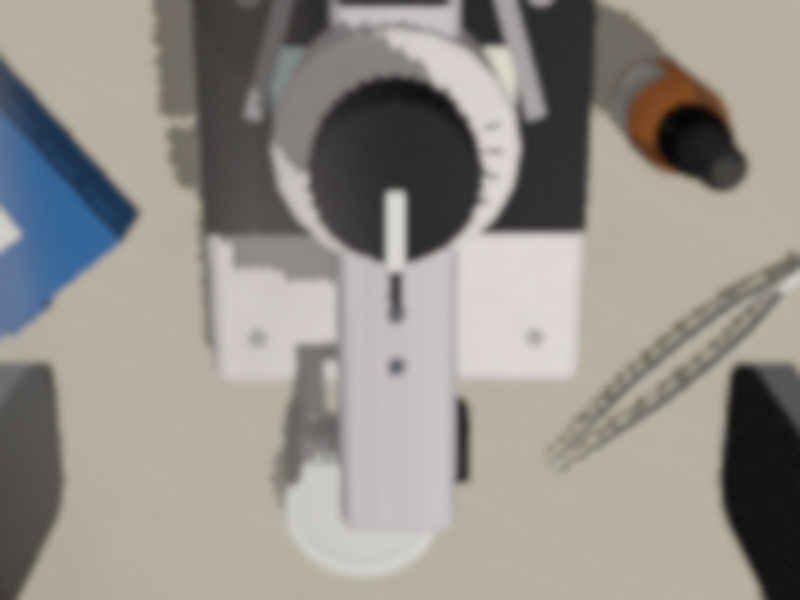

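The pointer (396,190–270) is in line with the park mark (396,290) and the beam is vertical in the image, so the dial is parked. The thumb rest is centred at about (463,440) and the front end is at y=526. Now I'll compute the grip point.

```bash
python3 - <<'E'
from h import *
z=np.load('w3.npz'); W=(z['K'],z['R'],z['t'])
s=manip.get_state()
from scipy.spatial.transform import Rotation as Ro
w,x,y,zz=s['ee_rot'];R=Ro.from_quat([x,y,zz,w]).as_matrix()
for n,p,h in [('dial',(395,176),.168),('front',(399,526),.136),('rest',(467,440),.122),('screw',(397,366),.136),('L',(348,480),.136),('Rr',(450,480),.136),('guess',None,0)]:
    P=onplane(W,(p[0]/4+160-.4,p[1]/4+140-.4),h) if p else np.array([.4885,.283,.122])
    print(n,P,'tool',R.T@(P-s['position']))
E
```

```text
dial [0.5310198  0.35925344 0.168     ] tool [ 0.00330569 -0.0003735   0.10252564]
front [0.47887584 0.26232564 0.136     ] tool [-0.10668075  0.00101182  0.13476004]
rest [0.50476254 0.2692603  0.122     ] tool [-0.08804382  0.02031974  0.14869129]
screw [0.50176788 0.30499266 0.136     ] tool [-0.05826488  0.00036926  0.13465695]
L [0.47366046 0.28162993 0.136     ] tool [-0.09231926 -0.01290232  0.13474989]
Rr [0.49795569 0.26820244 0.136     ] tool [-0.09229677  0.01485652  0.13470852]
guess [0.4885 0.283  0.122 ] tool [-0.08390193 -0.00056313  0.14871348]
```

move_arm([
  [[-0.05,0.001,0,0,-1],[-0.1,0.001,0,0,-1],[-0.108,0.001,0.05,0,-1],[-0.108,0.001,0.1,0,-1],[-0.108,0.001,0.15,0,-1],[-0.108,0.001,0.18,0,-1],[-0.108,0.001,0.202,0,-1],[-0.108,0.001,0.202,0,-1],[-0.108,0.001,0.202,0,-1]],
])

```text
clock: 5.6
position: [0.4888, 0.2804, 0.1096]
ee_rot: [-0.0, 0.862, 0.507, -0.001]
contact_force: [0.1, 0.5, 0.6]
width: 0.0851
gripper_force: 0.0
```

```bash
python3 - <<'E'
from h import *
C,im=shot('wrist','w4.png'); S,im2=shot('scene','s4.png')
a=cv2.resize(im[130:384,90:422],(780,600)); cv2.imwrite('pics/w4b.png',a)
E
```

```text
(no output)
```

View pics/w4b.png

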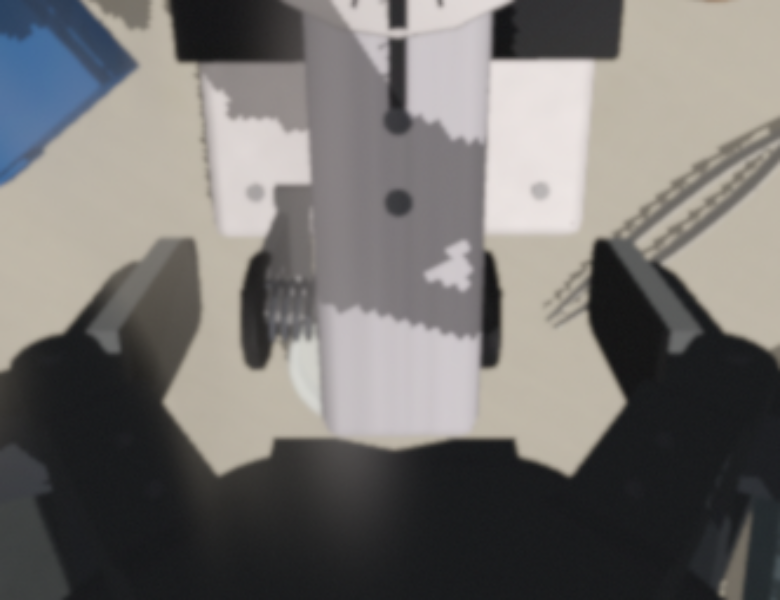

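The tab outer face is at x≈243 and the rest outer face at x≈498, with the jaws at 200 and 592. The jaws are centred to within 1 mm. I'll squeeze.

move_arm([
  [[0,0,0,0,1],[0,0,0,0,1],[0,0,0,0,1],[0,0,0,0,1],[0,0,0,0,1],[0,0,0,0,1],[0,0,0,0,1],[0,0,0,0,1],[0,0,0,0,1]],
], squeeze=45)

```text
clock: 6.6
position: [0.4901, 0.2806, 0.1123]
ee_rot: [0.0, 0.862, 0.507, 0.001]
contact_force: [-0.8, -1.3, 6.8]
width: 0.0387
gripper_force: 48.6
```

The width of 39 mm means the latch is squeezed home. I'll lift along the arc.

move_arm([
  [[0.0003,0,-0.0118,0,1],[0.0012,0,-0.0235,0,1],[0.0026,0,-0.0351,0,1],[0.0047,0,-0.0467,0,1],[0.0073,0,-0.0581,0,1],[0.0105,0,-0.0695,0,1],[0.0105,0,-0.0695,0,1],[0.0105,0,-0.0695,0,1]],
])

```text
clock: 7.4
position: [0.4939, 0.2877, 0.1665]
ee_rot: [0.001, 0.862, 0.507, 0.0]
contact_force: [4.3, -2.7, -4.6]
width: 0.0389
gripper_force: 47.2
```

move_arm([
  [[0.0037,0,-0.0111,0,1],[0.008,0,-0.022,0,1],[0.0129,0,-0.0327,0,1],[0.0183,0,-0.0432,0,1],[0.0241,0,-0.0533,0,1],[0.0241,0,-0.0533,0,1],[0.0241,0,-0.0533,0,1],[0.0241,0,-0.0533,0,1],[0.0241,0,-0.0533,0,1],[0.0241,0,-0.0533,0,1]],
])

```text
clock: 8.4
position: [0.5029, 0.3042, 0.2082]
ee_rot: [0.0, 0.862, 0.507, -0.0]
contact_force: [4.4, -4.1, -4.5]
width: 0.0391
gripper_force: 46.8
```

```bash
python3 - <<'E'
from h import *
C,im=shot('wrist','w5.png'); S,im2=shot('scene','s5.png')
b=cv2.resize(im2[130:280,160:310],(380,380)); a=cv2.resize(im,(420,380)); cv2.imwrite('pics/w5b.png',np.hstack([a,b]))
s=manip.get_state(); print(s['qd'],s['contact_force'])
E
```

```text
[ 1.80112754e-03  9.85489925e-04  3.21698307e-05  6.39494771e-04
  4.28930051e-04 -3.84154639e-04] [ 4.52048085 -2.93841785 -4.60848131]
```

View pics/w5b.png

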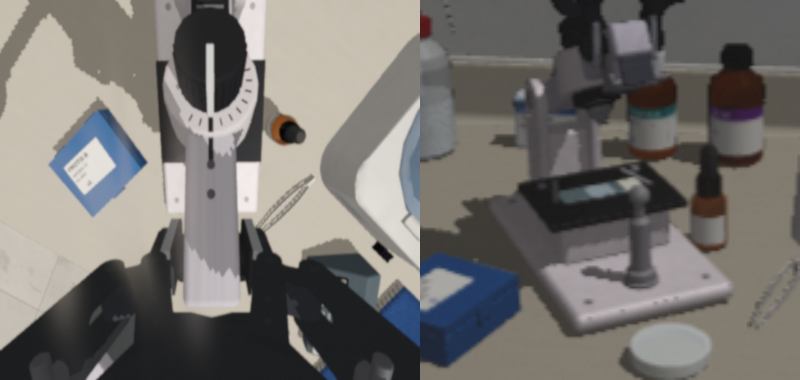

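The head is up about 30° in the gripper, well clear of the ball at (640,190) in the right panel. The pointer is still on the park mark at (211,85–125) in the left panel, and nothing around it has moved. Handing in.

```bash
python3 -c "
from rig import manip
print(manip.sign_off())"
```

```text
the job is handed in; nothing more can be done
None
```

I parked the dial, squeezed the latch free, lifted the head about 30° and handed the job in with the gripper still holding it up; sign-off gave no verdict, but the last images show the dial still parked and nothing around it disturbed.

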